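# Find the release groove of the gear case by feel and press it

### The arm

A 6-joint arm with a two-finger parallel gripper is mounted at the origin on the work surface. World frame = base frame: x ahead of the robot, y to its left, z up, the work surface at z = 0. Lengths are in m, angles in rad, forces in N, time in s.
With the tool pointing down it reaches from about 0.325 to 0.775 m from the base axis. Payload 5.5 kg.
Tool frame: the origin (TCP) lies midway between the tips of the shut fingers; the grasp point (between the pads) lies 19 mm behind it (grasp_offset is the distance from the TCP to the grasp point, in m); x points along the fingers, z is the direction in which the jaws open and shut, and the axes are right-handed (so a half turn about x gives the same grasp; the last joint's range is limited). The gripper opens to 85 mm and grips with 20 to 120 N. Pads are 22 mm wide; open, the fingers measure 114 mm over their backs; the gripper's body (76 mm by 85 mm) begins 54 mm behind the grasp point. The pads swing forward as they close: fully open they stand 13 mm farther back than shut.
Start: joints at [1.267, 0.091, 1.231, -0, 1.82, -0.057], TCP at [0.147, 0.582, 0.231] pointing down, gripper open.
Joint ranges: [-2.87, 2.87], [-0.86, 2.18], [0.17, 2.46], [-1.51, 4.65], [0.06, 2.69], [-2.65, 2.65]. Speed limits (rad/s): [2.57, 2.57, 3.01, 3.14, 3.14, 3.14].

### API

Orientations are given as [roll, pitch, yaw] about the fixed x, y, z axes, in that order (R = Rz(yaw) Ry(pitch) Rx(roll)).
In Python, from workcell import * gives the robot as it stands.
- The arm moves only by the tool play_rows, never from a script. Its argument "increments" is a list of rows, each a list of 7 numbers: the shift along the tool's x, y, z in m, then the turn, a rotation vector about the tool's x, y, z in rad, then the closure, from 0 (fully open) to 1 (shut). A call has 1 to 20 rows; each row shifts and turns the commanded pose from where the row before left it, along the tool's axes as they then stand; what a row does not reach is not made up. A row lasts 1/8 s, in which the tool goes at most 62.5 mm and 10.7 degrees, less where a joint would pass 70% of its speed; a pose out of reach is approached as far as the arm can. A call with a gripper value outside its range is refused whole. The fingers move at their own pace and stop on an object; "grip_force" is the grip in N (left out, the last holds). Time passes only in rows, so rows that do not move let the fingers close. It gives the time, the measured TCP pose, the force and the opening at its end, in the units of the state.
- state(): the state, without advancing time (a new reading comes with each control period).
- grab_frame(name): name is "scene" or "top" or "wrist"; returns (picture, depth): 400x640x3 uint8, red, green, blue; 400x640 float32, m along the optical axis (not along the pixel's ray), 0 where there is no reading.
- get_calibration(name): a dict with "K" (3x3 intrinsics, pixels), "view" (4x4, takes a point from world to camera coordinates). Camera axes: x right, y down, z forward; pixel columns grow to the right and rows downward; lengths in m; the calibration is good to about 2 mm. A picture is of the moment at which its call begins: read the wrist's pose just before it. get_calibration takes no time and is no camera call; for the wrist camera it gives the pose at the moment of the call.
- job_done(): hands the job in, once; it reports no verdict.
The state is a dict: "time_s": time; "joints": joint angles; "dq": joint speeds; "joint_torque": joint torques, N m; "tcp_pos": TCP position; "orientation": TCP orientation; "ft_force": force on the tool from outside, world axes, zero at the start; "torque": the same for the moment, N m; "finger_gap": opening from 0.0 (shut) to 1.0 (fully open).
Only numpy, scipy, OpenCV 4.12 (cv2) and the standard library are available. Lean on these libraries where they do the work, as an engineer would, in place of code of your own. Each camera call takes 0.05 s, during which the arm holds its last target.

### The job

Unlatch the lid of the yellow change-gear case: set a fingertip on top of the dark steel strip along its front edge, at either end of the strip, and run it along the strip until you find the hidden groove. Press the release key at the bottom of the groove all the way down, so that the lid stands ajar, then take the hand away. Let the lid rise by itself without touching it, and leave the loose gears, collar and screwdriver where they lie.

Things in the scene. Friction and masses are not known exactly. Their poses are not given: they have to be found in the camera images.
- case: yellow painted steel gear case fixed to the bench, 240 mm deep (its x), 320 wide (its y), 60 high. Origin: centre of its underside; its front faces its own -x, z up. Along the front a dark steel strip lies flush in the top; at each end of the strip a yellow cheek and behind it a 34 mm wide yellow flange, all level with it, then the lid
- strip (a point): middle of the strip's flat top, on the strip's centre line (100 mm ahead of the case's origin, 60 mm up); axes as the case's. The strip is rigid, 40 mm wide (x), 288 mm long (y -144 to 144 mm). It has one groove, 48 mm long along y, across its whole width, open to the top and front, lying somewhere within y = -64 to 64 mm, never told
- end_left: the outermost 38 mm (along y) of the strip at the case's +y end, fixed to the case, 40 x 38 mm, 24 mm high, plain. Origin: centre of its underside; its top is 24 mm above it. Axes as the case's
- end_right: the same at the case's -y end of the strip
- run_left: the next 42 mm of the strip, inwards from end_left, flush with it; 40 x 42 mm, 24 mm high, plain. Origin: centre of its underside, axes as the case's. Inwards of it the strip goes on flush (up to 0.1 mm lower) to the groove
- run_right: the same at the -y side, inwards from end_right
- release (a joint): travel of the release key, m: 0 up (start), 0.008 fully down on a hard stop. Its 38 x 46 mm dark steel top is the groove's floor, 8 mm below the strip's top at the start. It slides straight down at 5 to 10 N, has no return spring and stays where it is left. A cam ties the lid to it: the lid rises as the key goes down
- lid: flat yellow lid, 150 mm (x) by 292 mm (y), 4 mm thick, level with the case's top. Origin: middle of its hinge line at the case's far (+x) side, at its top face; its -x points to its free front edge, 151 mm from the hinge and 36 mm behind the strip. With the key fully down it stands 0.26 rad open, its front edge 39 mm up
- gear_large: loose brass gear lying flat beside the case, 85 mm across, 18 mm high with its hub; origin: centre of its underside
- gear_small: loose steel gear lying flat before the case, 45 mm across, 20 mm high with its hub; origin: centre of its underside
- collar: loose steel collar lying flat before the case, 40 mm across, 14 mm high; origin: centre of its underside
- driver: loose screwdriver lying on the bench beside the case; its own x runs from handle to tip

How it is judged:
On the way, in this order (a step that is already met when the one before it is completed fails the run):
1. a fingertip rests on the outermost 38 mm of the strip, at either end ((contact force between the fingers and end_left above 0.2 N or contact force between the fingers and end_right above 0.2 N)), for 0.02 s.
2. the fingertip, come off the end piece, touches the next 42 mm of the strip ((contact force between the fingers and run_left above 0.2 N or contact force between the fingers and run_right above 0.2 N) and contact force between the fingers and end_left below 0.1 N and contact force between the fingers and end_right below 0.1 N), for 0.02 s.
3. the release key is pressed at least 6.5 of its 8 mm down (value of joint release above 0.0065 m), for 0.1 s.
At the end, for the whole second after the job is handed in: the release key is at least 6.5 mm down, the lid stands at least 0.19 rad open and still, and the bystanders lie within 15 mm of where they were (value of joint release above 0.0065 m and angle between lid's own z axis and vertical above 0.19 rad and angular speed of lid below 0.1 rad/s); the robot touches nothing.
It fails at once if the robot touches the lid with more than 1.5 N (contact force between any of the fingers, the arm and lid above 1.5 N).
It fails at once if a bystander is moved or lifted by more than 15 mm (distance of any of gear_large, gear_small, collar, driver from where it was at the start of the episode above 0.015 m).
It also fails if it takes over 64 s, if anything falls off the work surface, if the arm or the gripper's body presses on something with over 40 N, if the wrist force passes 120 N, or if a joint passes its speed limit or range.

## Working session

There is one attempt and no reset: what is moved stays moved. The work goes in short steps, Python scripts to look and compute and a tool call to move; the robot and the scene stay as the last step left them, time stands still between calls to the robot, and variables do not carry over. Pictures are saved under pics/ and viewed, and the job is handed in when it is done.

Besides the shell and the picture viewer there is one more tool, called after "Call:" as name(argument=value, ...), one argument or row to a line, values as JSON. play_rows: Moves the arm, as the interface text tells. Its arguments: {"type":"object","properties":{"increments":{"type":"array"},"grip_force":{"type":"number"}},"required":["increments"]}

```bash
mkdir -p pics
python3 - <<'E'
from workcell import *
import cv2
print(state())
for n in("scene","top"):
    p,d=grab_frame(n); cv2.imwrite(f"pics/{n}0.png",p[:,:,::-1])
    c=get_calibration(n);print(n,c["K"],c["view"])
E
```

```text
{'time_s': 0.0, 'joints': array([ 1.26727044e+00,  9.18387188e-02,  1.23187572e+00,  4.16657160e-05,
        1.81979004e+00, -5.67198493e-02]), 'dq': array([ 0.00180316,  0.00023593,  0.00024341, -0.00076742,  0.00178941,
        0.00045704]), 'joint_torque': array([-1.40982695e-03, -4.58714783e+01, -4.18033254e+01, -5.11235521e-05,
        1.11112499e-02,  5.76530141e-06]), 'tcp_pos': array([0.14650177, 0.58155374, 0.23016866]), 'orientation': array([ 3.06374402,  1.56888408, -1.89544077]), 'ft_force': array([-0.02181693, -0.24984653,  0.04658645]), 'torque': array([-0.04355754,  0.00771089, -0.03410606]), 'finger_gap': 0.9976937338290494}
scene [[365.80334722   0.         320.21177703]
 [  0.         365.80334722 199.71334943]
 [  0.           0.           1.        ]] [[-0.84766489  0.53047002  0.00811055  0.47725804]
 [ 0.42585226  0.68944931 -0.58592618 -0.22970473]
 [-0.31640809 -0.49321516 -0.81032384  0.99190469]
 [ 0.          0.          0.          1.        ]]
top [[411.58510376   0.         314.82583883]
 [  0.         411.58510376 191.74142661]
 [  0.           0.           1.        ]] [[ 0.02630036 -0.99958145 -0.01205085  0.02729416]
 [-0.99104491 -0.02449326 -0.13126332  0.55633048]
 [ 0.13091321  0.01539521 -0.99127429  0.79966259]
 [ 0.          0.          0.          1.        ]]
```

View pics/scene0.png

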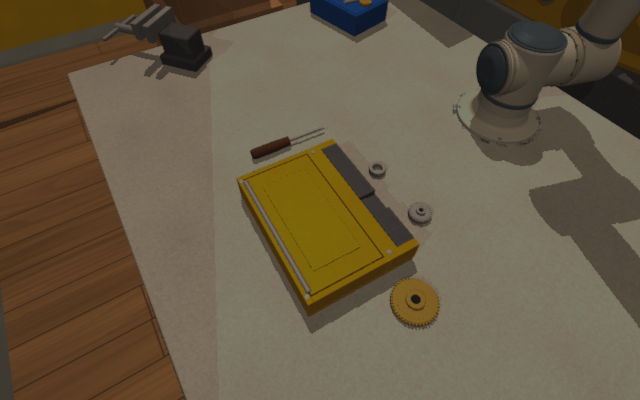

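View pics/top0.png

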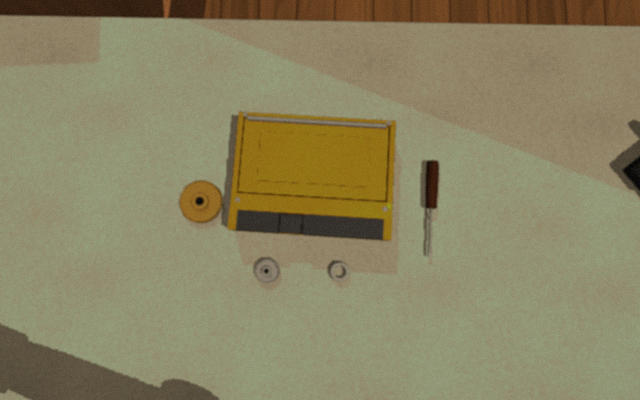

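The top view shows the dark strip at about (237,222) to (384,227), with the groove around columns 279–303. The gear lies at (266,270), the collar at (339,271). Next I'll measure these.

```bash
cat > h.py <<'E'
import numpy as np, cv2
from workcell import *
def ray(c,u,v,z):
    V=np.array(c["view"]);K=np.array(c["K"]);R=V[:3,:3];t=V[:3,3]
    o=-R.T@t; d=R.T@np.linalg.inv(K)@np.array([u,v,1.]); return o+d*(z-o[2])/d[2]
def tool():
    from scipy.spatial.transform import Rotation as Ro
    s=state(); return s, Ro.from_euler("xyz",s["orientation"]).as_matrix()
E
python3 - <<'E'
from h import *
p=cv2.imread("pics/top0.png");c=get_calibration("top")
hsv=cv2.cvtColor(p,cv2.COLOR_BGR2HSV)
y=((hsv[...,0]>18)&(hsv[...,0]<32)&(hsv[...,1]>180)).astype('u1')
y=cv2.morphologyEx(y,cv2.MORPH_OPEN,np.ones((3,3)))
roi=np.zeros_like(y);roi[200:250,225:400]=1
g=((hsv[...,2]<90)&(hsv[...,1]<120)).astype('u1')*roi
n,l,st,ce=cv2.connectedComponentsWithStats(g)
print(st,ce)
k=1+np.argmax(st[1:,4]); m=(l==k).astype('u1')
m=cv2.morphologyEx((g>0).astype('u1'),cv2.MORPH_CLOSE,np.ones((5,5)))
n,l,st,ce=cv2.connectedComponentsWithStats(m);k=1+np.argmax(st[1:,4]);print(st[k])
r=cv2.minAreaRect(cv2.findContours((l==k).astype('u1'),0,1)[0][0]);print(r)
B=cv2.boxPoints(r);W=[ray(c,*b,.06) for b in B];print(np.round(W,4));print("centre",np.mean(W,0))
for i in range(4):print(np.linalg.norm(W[i]-W[i-1]),np.degrees(np.arctan2(*(W[i]-W[i-1])[[1,0]])))
print([int(v) for v in p[222,236:386].mean(1)])
for u,v,z in((266,270,.02),(339,271,.014),(201,201,.018)):print(ray(c,u,v,z))
crop=p[190:290,220:400];cv2.imwrite("pics/crop.png",cv2.resize(crop,None,fx=4,fy=4,interpolation=2))
E
```

```text
[[     0      0    640    400 253076]
 [   226    201      1      1      1]
 [   225    203      1      1      1]
 [   228    202      1      1      1]
 [   225    205      1      1      1]
 [   228    204      1      1      1]
 [   225    208      3      7     10]
 [   227    211      1      1      1]
 [   237    211    146     29   2899]
 [   227    213      1      1      1]
 [   225    216      2      2      3]
 [   225    220      2      5      5]] [[319.61865606 199.20941535]
 [226.         201.        ]
 [225.         203.        ]
 [228.         202.        ]
 [225.         205.        ]
 [228.         204.        ]
 [225.4        210.3       ]
 [227.         211.        ]
 [309.94998275 224.75888237]
 [227.         213.        ]
 [225.66666667 216.66666667]
 [225.4        222.        ]]
[ 237  211  146   29 2910]
((309.5783996582031, 224.79861450195312), (145.99420166015625, 20.34807586669922), 3.7313973903656006)
[[ 0.4727  0.1931  0.06  ]
 [ 0.5126  0.1926  0.06  ]
 [ 0.5012 -0.0937  0.06  ]
 [ 0.4617 -0.0913  0.06  ]]
centre [0.48705238 0.05017593 0.06      ]
0.28463064157
[... 151 characters left out ...]
 47, 50, 48, 42, 45, 48, 48, 49, 43, 48, 51, 45, 48, 48, 50, 42, 47, 52, 47, 50, 47, 52, 41, 46, 47, 50, 46, 46, 40, 46, 46, 52, 45, 50, 41, 54, 48, 50, 43, 43, 37, 27, 33, 46, 50, 48, 43, 50, 48, 55, 45, 48, 50, 54, 51, 50, 46, 48, 49, 48, 50, 52, 49, 44, 34, 39, 51, 47, 49, 46, 48, 45, 46, 51, 45, 45, 47, 45, 49, 51, 50, 53, 43, 49, 49, 51, 45, 53, 51, 46, 50, 46, 45, 48, 51, 49, 48, 51, 49, 45, 51, 45, 51, 46, 50, 50, 43, 47, 49, 52, 49, 47, 51, 45, 48, 49, 50, 46, 54, 48, 50, 50, 57, 53, 47, 44, 48, 50, 47, 57, 51, 49, 49, 49, 52, 46, 52, 46, 48, 49, 48, 47, 48, 48, 54, 69, 82, 92]
[0.39538584 0.13640965 0.02      ]
[ 0.39704052 -0.01163199  0.014     ]
[0.53267966 0.27788784 0.018     ]
```

View pics/crop.png

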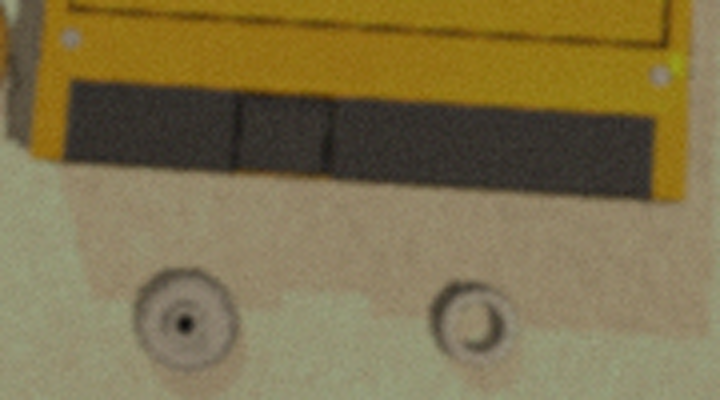

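```bash
cat >> h.py <<'E'
C=np.array([.487,.050,.060]);a=np.radians(-2.25)
EX=np.array([np.cos(a),np.sin(a),0]);EY=np.array([-np.sin(a),np.cos(a),0]);EZ=np.array([0,0,1.])
def loc(p): q=p-C; return np.round([q@EX,q@EY,q@EZ],4)
E
python3 - <<'E'
from h import *
from scipy.spatial.transform import Rotation as Ro
s,R=tool();print(R.round(3),loc(s["tcp_pos"]))
for zt in(EY,-EY,EX,-EX):
    x=-EZ;T=np.c_[x,np.cross(zt,x),zt]; print("rotvec",Ro.from_matrix(R.T@T).as_rotvec())
print("tool shift first", R.T@(C+.125*EY+.05*EZ-s["tcp_pos"]))
E
```

```text
[[-0.001 -0.97   0.244]
 [-0.002  0.244  0.97 ]
 [-1.     0.    -0.002]] [-0.3611  0.5178  0.1702]
rotvec [-0.20755905 -0.00176981 -0.00025886]
rotvec [ 2.93403245e+00 -3.81116824e-04  2.60570096e-03]
rotvec [ 1.36323683e+00 -1.54910781e-03  1.15377666e-03]
rotvec [-1.77835491e+00 -1.22116068e-03 -1.63958035e-03]
tool shift first [ 0.12075505 -0.4342873  -0.30974442]
```

Call:
play_rows(
  increments=[
    [0, 0, 0, -0.104, -0.001, 0, 1],
    [0, 0, 0, -0.104, -0.001, 0, 1],
    [0, -0.03, -0.0325, 0, 0, 0, 1],
    [0, -0.03, -0.0325, 0, 0, 0, 1],
    [0, -0.03, -0.0325, 0, 0, 0, 1],
    [0, -0.03, -0.0325, 0, 0, 0, 1],
    [0, -0.03, -0.0325, 0, 0, 0, 1],
    [0, -0.03, -0.0325, 0, 0, 0, 1],
    [0, -0.03, -0.0325, 0, 0, 0, 1],
    [0, -0.03, -0.0325, 0, 0, 0, 1],
    [0, -0.03, -0.0325, 0, 0, 0, 1],
    [0, -0.03, -0.0325, 0, 0, 0, 1],
    [0, -0.03, -0.0325, 0, 0, 0, 1],
    [0, -0.03, -0.0325, 0, 0, 0, 1],
    [0.04, 0, 0, 0, 0, 0, 1],
    [0.04, 0, 0, 0, 0, 0, 1],
    [0.04, 0, 0, 0, 0, 0, 1],
    [0, 0, 0, 0, 0, 0, 1],
    [0, 0, 0, 0, 0, 0, 1],
  ],
  grip_force=30,
)

```text
time_s: 2.48
tcp_pos: [0.4917, 0.1786, 0.1122]
orientation: [-0.611, 1.568, 0.921]
ft_force: [1.3, 0.0, 0.2]
finger_gap: 0.003
```

Run:
```python
from h import *
s,R=tool();print(R.round(4),loc(s["tcp_pos"]),s["ft_force"],s["finger_gap"],s["time_s"])
for n in("top","wrist","scene"):
    p,d=grab_frame(n); cv2.imwrite(f"pics/{n}1.png",p[:,:,::-1])
c=get_calibration("wrist");np.savez("w1.npz",K=c["K"],view=c["view"],d=d)
```

```text
[[ 0.0018 -0.9993  0.0387]
 [ 0.0024  0.0387  0.9992]
 [-1.     -0.0017  0.0025]] [-0.0003  0.1287  0.0522] [1.25615444 0.02142358 0.19445815] 0.0028478527037478878 2.475
```

View pics/wrist1.png

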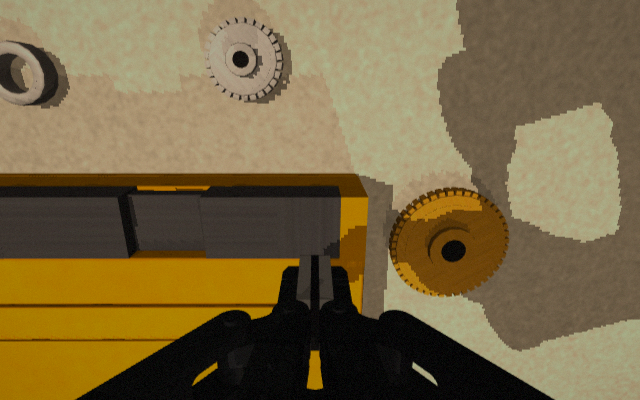

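View pics/scene1.png

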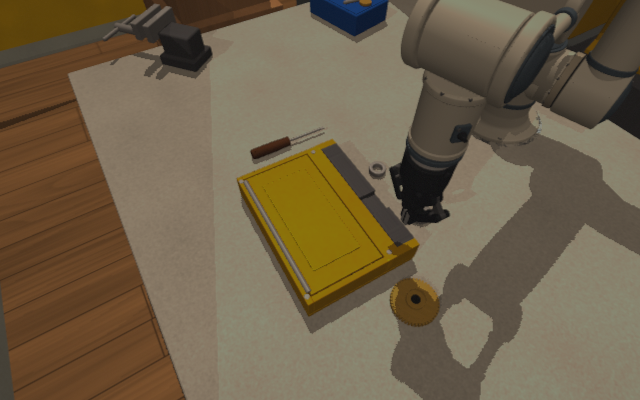

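The wrist view shows the strip ending at about column 340 and the groove at about columns 122–203. I'll ray-cast those corners.

Run:
```python
from h import *
c=get_calibration("wrist")
for u,v in((341,187),(341,257),(203,190),(200,257),(121,190),(132,257),(0,187),(0,257)):print(u,v,loc(ray(c,u,v,.06)))
```

```text
341 187 [-0.0246  0.1445  0.    ]
341 257 [0.0209 0.1457 0.    ]
203 190 [-0.0229  0.0641  0.    ]
200 257 [0.0207 0.0577 0.    ]
121 190 [-0.0229  0.0163  0.    ]
132 257 [0.0207 0.0154 0.    ]
0 187 [-0.0248 -0.0534  0.    ]
0 257 [ 0.0205 -0.0665  0.    ]
```

Call:
play_rows(
  increments=[
    [0.022, 0, 0, 0, 0, 0, 1],
    [0.022, 0, 0, 0, 0, 0, 1],
    [0, 0, 0, 0, 0, 0, 1],
    [0, 0, 0, 0, 0, 0, 1],
  ],
)

```text
time_s: 3.12
tcp_pos: [0.492, 0.1787, 0.0684]
orientation: [-0.728, 1.567, 0.804]
ft_force: [0.4, -0.1, 0.3]
finger_gap: -0.0
```

Call:
play_rows(
  increments=[
    [0.003, 0, 0, 0, 0, 0, 1],
    [0.002, 0, 0, 0, 0, 0, 1],
    [0, 0, 0, 0, 0, 0, 1],
  ],
)

```text
time_s: 3.5
tcp_pos: [0.4912, 0.1785, 0.0616]
orientation: [-0.068, 1.569, 1.464]
ft_force: [1.1, 0.2, -0.7]
finger_gap: -0.001
```

Call:
play_rows(
  increments=[
    [0.0015, 0, 0, 0, 0, 0, 1],
    [0, 0, 0, 0, 0, 0, 1],
  ],
)

```text
time_s: 3.75
tcp_pos: [0.4912, 0.1785, 0.0601]
orientation: [-0.109, 1.569, 1.423]
ft_force: [0.1, 0.2, 0.1]
finger_gap: 0.0
```

Call:
play_rows(
  increments=[
    [0.001, 0, 0, 0, 0, 0, 1],
    [0, 0, 0, 0, 0, 0, 1],
  ],
)

```text
time_s: 4.0
tcp_pos: [0.4913, 0.1785, 0.06]
orientation: [-0.262, 1.569, 1.27]
ft_force: [-2.3, -0.4, 5.4]
finger_gap: 0.001
```

Call:
play_rows(
  increments=[
    [0.001, 0, 0, 0, 0, 0, 1],
    [0, 0, 0, 0, 0, 0, 1],
  ],
)

```text
time_s: 4.25
tcp_pos: [0.4913, 0.1785, 0.06]
orientation: [-0.419, 1.568, 1.113]
ft_force: [-5.7, -1.8, 9.6]
finger_gap: 0.001
```

Call:
play_rows(
  increments=[
    [-0.0005, 0, -0.006, 0, 0, 0, 1],
    [0, 0, -0.006, 0, 0, 0, 1],
    [0, 0, -0.006, 0, 0, 0, 1],
    [0, 0, -0.006, 0, 0, 0, 1],
    [0, 0, -0.006, 0, 0, 0, 1],
    [0, 0, -0.006, 0, 0, 0, 1],
    [0, 0, -0.006, 0, 0, 0, 1],
    [0, 0, 0, 0, 0, 0, 1],
  ],
)

```text
time_s: 5.25
tcp_pos: [0.4906, 0.1367, 0.06]
orientation: [-0.738, 1.566, 0.793]
ft_force: [-0.9, 1.4, 6.6]
finger_gap: 0.002
```

Run:
```python
from h import *
s,R=tool();print(R.round(4),loc(s["tcp_pos"]),s["ft_force"],s["time_s"])
```

```text
[[ 0.0032 -0.9992  0.039 ]
 [ 0.0033  0.039   0.9992]
 [-1.     -0.0031  0.0034]] [0.0001 0.0868 0.    ] [-0.94961322  1.41555329  6.62596056] 5.25
```

Call:
play_rows(
  increments=[
    [0, 0, -0.006, 0, 0, 0, 1],
    [0, 0, -0.006, 0, 0, 0, 1],
    [0, 0, -0.006, 0, 0, 0, 1],
    [0, 0, -0.006, 0, 0, 0, 1],
    [0, 0, -0.006, 0, 0, 0, 1],
    [0, 0, -0.006, 0, 0, 0, 1],
    [0, 0, -0.006, 0, 0, 0, 1],
    [0, 0, -0.006, 0, 0, 0, 1],
    [0, 0, 0, 0, 0, 0, 1],
  ],
)

```text
time_s: 6.38
tcp_pos: [0.4875, 0.088, 0.058]
orientation: [0.286, 1.569, 1.817]
ft_force: [0.8, 0.1, 0.2]
finger_gap: -0.003
```

Run:
```python
from h import *
s,R=tool();print(loc(s["tcp_pos"]),s["ft_force"],s["time_s"])
p,d=grab_frame("wrist"); cv2.imwrite("pics/wrist2.png",p[:,:,::-1])
```

```text
[-0.001  0.038 -0.002] [0.84202553 0.0511383  0.17379437] 6.375
```

View pics/wrist2.png

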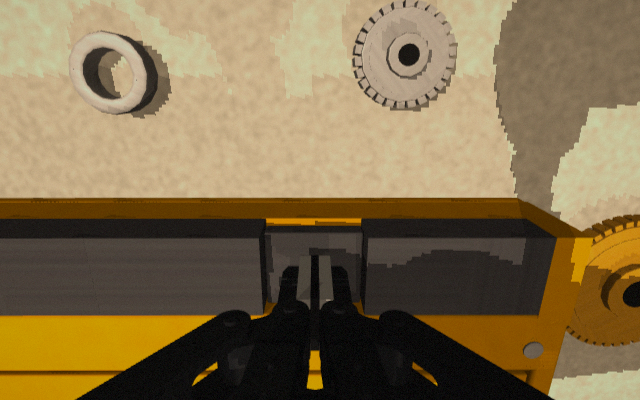

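The wrist view shows the tip (columns ~297–332) inside the groove (columns 265–362). The reading also shows a drop of 2 mm with no force, so I press next.

Call:
play_rows(
  increments=[
    [0.0025, 0, 0, 0, 0, 0, 1],
    [0.0025, 0, 0, 0, 0, 0, 1],
    [0.0015, 0, 0, 0, 0, 0, 1],
    [0.0015, 0, 0, 0, 0, 0, 1],
    [0.0015, 0, 0, 0, 0, 0, 1],
    [0, 0, 0, 0, 0, 0, 1],
  ],
)

```text
time_s: 7.18
tcp_pos: [0.4876, 0.0887, 0.0493]
orientation: [-0.008, 1.569, 1.524]
ft_force: [-4.1, -1.2, 4.2]
finger_gap: -0.004
```

Call:
play_rows(
  increments=[
    [0.0015, 0, 0, 0, 0, 0, 1],
    [0.0015, 0, 0, 0, 0, 0, 1],
    [0.0015, 0, 0, 0, 0, 0, 1],
    [0, 0, 0, 0, 0, 0, 1],
  ],
)

```text
time_s: 7.68
tcp_pos: [0.4877, 0.0887, 0.0448]
orientation: [-0.049, 1.569, 1.483]
ft_force: [-3.5, 0.5, 4.4]
finger_gap: -0.001
```

Next: the key is moving. I continue to the stop (z about 0.044).

Call:
play_rows(
  increments=[
    [0.001, 0, 0, 0, 0, 0, 1],
    [0.001, 0, 0, 0, 0, 0, 1],
    [0.001, 0, 0, 0, 0, 0, 1],
    [0, 0, 0, 0, 0, 0, 1],
  ],
)

```text
time_s: 8.18
tcp_pos: [0.4877, 0.0887, 0.0439]
orientation: [-0.301, 1.569, 1.231]
ft_force: [-8.6, -0.9, 15.7]
finger_gap: 0.003
```

Call:
play_rows(
  increments=[
    [0.001, 0, 0, 0, 0, 0, 1],
    [0.001, 0, 0, 0, 0, 0, 1],
    [0, 0, 0, 0, 0, 0, 1],
  ],
)

```text
time_s: 8.55
tcp_pos: [0.4878, 0.0888, 0.0438]
orientation: [-0.551, 1.568, 0.981]
ft_force: [-14.7, -1.6, 25.9]
finger_gap: -0.0
```

Run:
```python
from h import *
p,d=grab_frame("scene"); cv2.imwrite("pics/scene3.png",cv2.resize(p[100:330,180:500,::-1],None,fx=2.4,fy=2.4))
```

```text
(no output)
```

View pics/scene3.png

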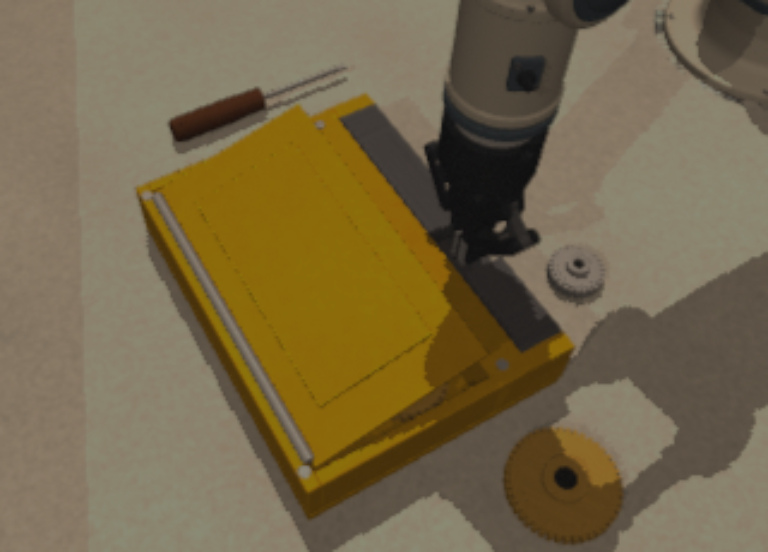

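The scene view shows the lid standing ajar, front edge from about (310,110) to (505,355), with the hand clear of it. I retreat straight up, then back.

Call:
play_rows(
  increments=[
    [-0.006, 0, 0, 0, 0, 0, 1],
    [-0.01, 0, 0, 0, 0, 0, 1],
    [-0.02, 0.003, 0, 0, 0, 0, 1],
    [-0.03, 0.005, 0, 0, 0, 0, 1],
    [-0.04, 0.01, 0, 0, 0, 0, 1],
    [-0.04, 0.02, 0, 0, 0, 0, 1],
    [-0.03, 0.02, 0, 0, 0, 0, 1],
    [0, 0.02, 0, 0, 0, 0, 1],
    [0, 0, 0, 0, 0, 0, 1],
    [0, 0, 0, 0, 0, 0, 1],
  ],
)

```text
time_s: 9.85
tcp_pos: [0.4101, 0.0912, 0.2148]
orientation: [0.209, 1.569, 1.741]
ft_force: [0.4, 0.0, -0.0]
finger_gap: -0.0
```

Run:
```python
from h import *
for n in("scene","top"):
    p,d=grab_frame(n)
    cv2.imwrite(f"pics/{n}4.png",p[:,:,::-1])
    c=get_calibration(n);np.save(f"{n}4.npy",d)
    V=np.array(c["view"]);K=np.array(c["K"])
    ys,xs=np.mgrid[0:400,0:640];P=np.stack([(xs-K[0,2])*d/K[0,0],(ys-K[1,2])*d/K[1,1],d],-1)
    W=(P-V[:3,3])@V[:3,:3]-C; L=np.stack([W@EX,W@EY,W@EZ],-1)
    for x0 in(.065,.09,.12,.15,.18):
        m=(abs(L[...,0]-x0)<.004)&(abs(L[...,1]+.04)<.05)&(d>0)&(L[...,2]<.06);print(n,x0,np.median(L[m][:,2]) if m.any() else None)
    m=(abs(L[...,0])<.008)&(abs(L[...,1]-.038)<.012)&(d>0)&(L[...,2]<.02);print("key z",np.median(L[m][:,2]) if m.any() else None)
s=state();print(s["ft_force"],s["tcp_pos"],s["time_s"])
```

```text
scene 0.065 0.0375129985234075
scene 0.09 0.03303391268627984
scene 0.12 0.02550464600903636
scene 0.15 0.017925718710375974
scene 0.18 0.009913311070538458
key z -0.015681187105276325
top 0.065 0.035355697170821626
top 0.09 0.0340306051458974
top 0.12 0.026266884227396217
top 0.15 0.018407926488437087
top 0.18 0.01059826037146211
key z -0.0152451167770098
[-0.40576839  0.57909167  1.12364376] [0.41003749 0.091194   0.21459042] 9.95
```

View pics/scene4.png

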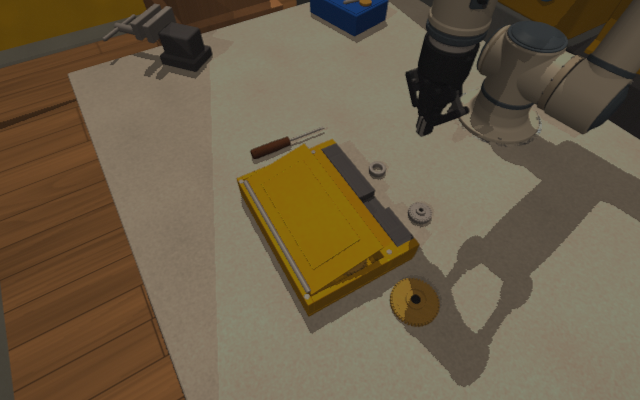

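View pics/top4.png

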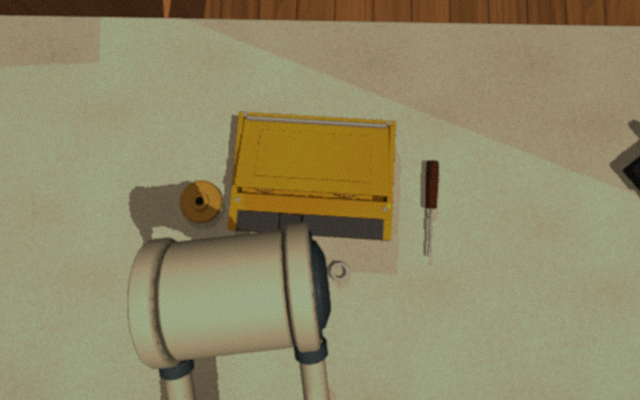

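The lid slope is 0.0076/0.03, about 0.25 rad. The key sits about 15.5 mm below the strip top, and the loose parts are where they were. I'm handing in.

```bash
python3 -c "
from workcell import *
print(job_done())"
```

```text
the job is handed in; nothing more can be done
None
```

The lid is unlatched and stands ajar, and the job is handed in. `job_done()` gave no verdict, so the results below are from my own checks.

**What I did:** I set the shut fingertips on the left (+y) end of the strip with about 5–10 N. I slid them in over the next piece, where they still read 6.6 N, and into the groove centred about 38 mm left of the strip's middle. There I pressed the key onto its hard stop, reaching about 26 N at z ≈ 0.044 m. Then I went straight up and back.

**Last checks:**
- **Key:** its top is 15.2–15.7 mm below the strip's top in the depth images, so it is about 7.2–7.7 mm down. The fingertip height at the stop agreed with the full 8 mm, within the 2 mm calibration.
- **Lid:** it slopes at about 0.25 rad (0.26 expected).
- **Loose parts:** all four sit at the same pixels in the scene view as at the start. In the last top view the arm hid the small gear.
- **Hand:** it is clear at z ≈ 0.21 m, and the wrist force is about 1 N, which is its noise level.

No check failed. The whole run took about 10 s of the 64 s allowed.

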